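# Pack the touch-up kit tray

## Robot

A 6-joint arm with a two-finger parallel gripper is mounted at the origin on a cart in front of the work surface, level with it; the furniture and walls round the work are solid. World frame = base frame: x ahead of the robot, y to its left, z up, the work surface at z = 0. Lengths are in m, angles in rad, forces in N, time in s.
With the tool pointing down it reaches from about 0.425 to 0.95 m from the base axis. Payload 3.5 kg.
Tool frame: the origin (TCP) lies at the very end of the fingers, on their centre line; the grasp point (between the pads) lies ctrl.tcp_to_grasp behind it (ctrl.tcp_to_grasp is the distance from the TCP to the grasp point, in m); z points along the fingers, y is the line along which they close (so a half turn about z gives the same grasp; the last joint's range is limited). The gripper opens to 85 mm and grips with 20 to 120 N. Pads are 22 mm wide; open, the fingers measure 114 mm over their backs; the gripper's body (76 mm by 85 mm) begins 54 mm behind the grasp point. The pads swing forward as they close: fully open they stand 13 mm farther back than shut.
Start: joints at [-1.425, 0.286, 1.577, -0, 1.279, -0.15], TCP at [0.197, -0.646, 0.231] pointing down, gripper open.
Joint ranges: [-2.77, 2.77], [-0.9, 2.22], [0.21, 2.48], [-1.53, 4.67], [0.24, 2.81], [-2.84, 2.84]. Speed limits (rad/s): [2.79, 2.79, 3.14, 3.14, 3.14, 3.14].

## Interface

Orientations are given as a unit quaternion [x, y, z, w].
In Python, from plant import ctrl gives the robot as it stands.
- The arm moves only by the shell command python3 -m inch 'ROWS' [FORCE]. ROWS is JSON, a list of rows, each an object with "slide": the shift along the tool's x, y, z in cm, a list of three; "turn": the turn about the tool's z in rad; "grip": the finger opening in cm, from 0 to 8.54. A call has 1 to 20 rows; each row is the pose to reach, as a shift and turn from the pose commanded when the call began, along the tool's axes at that moment; what a row does not reach only later rows make up. A row lasts 1/10 s, in which the tool goes at most 50 mm and 8.59 degrees, less where a joint would pass 70% of its speed; a pose out of reach is approached as far as the arm can. A call with a gripper value outside its range is refused whole. The fingers move at their own pace and stop on an object; FORCE is the grip in N (left out, the last holds). Time passes only in rows, so rows that repeat a pose let the fingers close. It gives the time, the measured TCP pose, the force, the opening and the grip force at its end, in the units of the state.
- ctrl.get_state(): the state, without advancing time (a new reading comes with each control period).
- ctrl.read_camera(name): name is "scene" or "side" or "wrist"; returns (picture, depth): 420x560x3 uint8, red, green, blue; 420x560 float32, m along the optical axis (not along the pixel's ray), 0 where there is no reading.
- ctrl.camera_info(name): a dict with "K" (3x3 intrinsics, pixels), "camera_from_world" (4x4, takes a point from world to camera coordinates); the wrist camera has in their place "T_tool_cam" (4x4, takes a point from camera to tool coordinates, whose origin is the TCP and whose axes are the flange's). Camera axes: x right, y down, z forward; pixel columns grow to the right and rows downward; lengths in m; the calibration is good to about 2 mm. The wrist camera is an equidistant fisheye: a pixel r from the principal point sees the ray r / f radians off the axis. A picture is of the moment at which its call begins: read the wrist's pose just before it. camera_info takes no time and is no camera call.
- ctrl.sign_off(): hands the job in; it is judged then, once.
The state is a dict: "time": time; "qpos": joint angles; "dq": joint speeds; "joint_efforts": joint torques, N m; "eef_pos": TCP position; "tcp_rot": TCP orientation; "contact_force": force on the tool from outside, world axes, zero at the start; "wrist_torque": the same for the moment, N m; "opening": opening from 0.0 (shut) to 1.0 (fully open); "finger_force": force on a finger pad.
Only numpy, scipy, OpenCV 4.12 (cv2) and the standard library are available. Lean on these libraries where they do the work, as an engineer would, in place of code of your own. Each camera call takes 0.05 s, during which the arm holds its last target. There are 200 camera calls.

## Task

Pack the grey kit tray for a paint touch-up job: lay the full roll of masking tape flat in its large square bay, lay the felt marker lengthwise in its long narrow trough, and stand the two small dropper bottles from the open middle of the worktop (not the ones along the wall) upright, one in each of its two small square wells. Leave the look-alikes where they are: the tall squeeze bottle, the empty cardboard tape core and the thin wooden stirring stick do not belong in the kit.

Things in the scene. Friction and masses are not known exactly. Their poses are not given: they have to be found in the camera images.
- kit_tray: Grey tray, fixed, any yaw, 176x194 mm (x, y). Origin: underside centre, z up. Floor 4 mm high. Centres in tray x, y and inner size, mm: marker trough (-67,0) 34x186; tape bay (22,-31) 124x124; wells (-11,64), (55,64) 58x58. Wall tops at z 14, round the wells 32. Trough's side walls are cut away for fingers at y -35 to 31; rib to the bay 10 wide. Bottles put in first may block the gripper.
- tape: Full roll of masking tape lying flat: ring 96 mm outside, about 57 mm hole, so a wall about 19 mm thick, 25 mm high. Origin: centre of its underside, z along its axis (up). Grasp across the ring's wall, on its middle circle 38 mm from the axis. Belongs in the tape bay.
- marker: Felt marker lying flat, white barrel and a cap: 140 mm long along its y, 16 mm wide, 18 mm high. Origin: below the middle of its length, on the worktop; z up. Either way round in the trough will do.
- dropper_short: Small capped dropper bottle, standing: round body 41 mm across, straight-sided up to at least 60 mm, 106 mm tall with its narrow black cap. Origin: centre of its underside, z up. Belongs in a well of the tray (either well; the two dropper bottles are interchangeable).
- dropper_long: Small capped dropper bottle, standing: round body 41 mm across, straight-sided up to at least 60 mm, 114 mm tall with its narrow black cap. Origin: centre of its underside, z up. Belongs in a well of the tray (either well; the two dropper bottles are interchangeable).
- core: Look-alike, to be left: empty cardboard core of a used-up tape roll, a thin-walled ring 64 mm outside, 57 mm inside, 25 mm high, lying flat. Origin: centre of its underside.
- squeeze_bottle: Look-alike, to be left: tall squeeze bottle with a pointed spout, 62 mm across and 208 mm tall. Origin: centre of its underside.
- stick: Look-alike, to be left: thin flat wooden stirring stick, 182 mm long along its y, 12 mm wide, 5 mm thick. Origin: centre of its underside.
There are look-alikes about, which are no part of the job. What is shaped like the dropper_short but purple or turquoise is not meant.

How it is judged:
At the end, for the whole second after the job is handed in: Tape flat on the bay floor (18 mm from its centre per tray axis), marker down in the trough (14 mm across, 30 mm along, 0.15 rad), a dropper bottle upright on each well floor (14 mm, 0.12 rad), all at rest; core, squeeze bottle and stick within 30 mm of their start (((x of dropper_short in the frame of kit_tray between -0.025 and 0.003 m and y of dropper_short in the frame of kit_tray between 0.05 and 0.078 m and z of dropper_short in the frame of kit_tray between -0.001 and 0.009 m and angle between each of dropper_short, dropper_long's own z axis and vertical below 0.12 rad and linear speed of each of dropper_short, dropper_long below 0.02 m/s and x of dropper_long in the frame of kit_tray between 0.041 and 0.069 m and y of dropper_long in the frame of kit_tray between 0.05 and 0.078 m and z of dropper_long in the frame of kit_tray between -0.001 and 0.009 m) or (x of dropper_short in the frame of kit_tray between 0.041 and 0.069 m and y of dropper_short in the frame of kit_tray between 0.05 and 0.078 m and z of dropper_short in the frame of kit_tray between -0.001 and 0.009 m and angle between each of dropper_short, dropper_long's own z axis and vertical below 0.12 rad and linear speed of each of dropper_short, dropper_long below 0.02 m/s and x of dropper_long in the frame of kit_tray between -0.025 and 0.003 m and y of dropper_long in the frame of kit_tray between 0.05 and 0.078 m and z of dropper_long in the frame of kit_tray between -0.001 and 0.009 m)) and x of tape in the frame of kit_tray between 0.004 and 0.04 m and y of tape in the frame of kit_tray between -0.049 and -0.013 m and z of tape in the frame of kit_tray between -0.001 and 0.009 m and angle between tape's own z axis and vertical below 0.1 rad and linear speed of each of tape, marker below 0.02 m/s and x of marker in the frame of kit_tray between -0.081 and -0.053 m and y of marker in the frame of kit_tray between -0.03 and 0.03 m and z of marker in the frame of kit_tray between -0.001 and 0.023 m and angle between the y axis of marker and the y axis of kit_tray, either way round below 0.15 rad and distance of each of core, squeeze_bottle, stick from where it was at the start of the episode below 0.03 m); the robot touches nothing.
It fails at once if a look-alike that should be left was moved 30 mm or more (distance of any of core, squeeze_bottle, stick from where it was at the start of the episode above 0.03 m).
It also fails if it takes over 106 s, if anything falls off the work surface, if the arm or the gripper's body presses on something with over 40 N, if the wrist force passes 120 N, or if a joint passes its speed limit or range.

## Working session

There is one attempt and no reset: what is moved stays moved. The work goes in short steps, Python scripts to look and compute and a shell command to move; the robot and the scene stay as the last step left them, time stands still between calls to the robot, and variables do not carry over. Pictures are saved under pics/ and viewed, at most 15 in all, crops included, and the job is handed in when it is done.

```bash
ls; mkdir -p pics; cat > h.py <<'E'
import numpy as np, cv2
from plant import ctrl
from scipy.spatial.transform import Rotation as R
def cap(n,tag):
    s=ctrl.get_state(); im,d=ctrl.read_camera(n)
    cv2.imwrite(f'pics/{tag}.png',im[:,:,::-1]); np.savez(f'pics/{tag}.npz',im=im,d=d,p=s['eef_pos'],q=s['tcp_rot'])
    return im,d,s
def cloud(n,d):
    i=ctrl.camera_info(n); K=np.array(i['K']); T=np.linalg.inv(np.array(i['camera_from_world']))
    v,u=np.mgrid[:d.shape[0],:d.shape[1]]
    P=np.stack([(u-K[0,2])/K[0,0]*d,(v-K[1,2])/K[1,1]*d,d],-1)
    return P@T[:3,:3].T+T[:3,3]
E
python3 - <<'E'
from h import *
for n in('scene','side','wrist'):
    im,d,s=cap(n,n+'0'); print(n,{k:np.round(np.array(v),3).tolist() for k,v in ctrl.camera_info(n).items() if not isinstance(v,str)},(d>0).mean())
print(s); print(ctrl.tcp_to_grasp)
E
```

```text
pics
scene {'K': [[491.773, 0.0, 289.012], [0.0, 491.773, 210.887], [0.0, 0.0, 1.0]], 'camera_from_world': [[-0.464, -0.886, 0.012, 0.338], [-0.376, 0.184, -0.908, 0.224], [0.802, -0.426, -0.418, 0.996], [0.0, 0.0, 0.0, 1.0]]} 0.9960331632653061
side {'K': [[430.886, 0.0, 284.769], [0.0, 430.886, 217.905], [0.0, 0.0, 1.0]], 'camera_from_world': [[0.999, 0.038, 0.005, -0.555], [0.029, -0.667, -0.744, 0.073], [-0.025, 0.744, -0.668, 0.928], [0.0, 0.0, 0.0, 1.0]]} 0.9959013605442177
wrist {'K': [[325.192, 0.0, 277.49], [0.0, 325.192, 213.229], [0.0, 0.0, 1.0]], 'T_tool_cam': [[0.001, -0.953, -0.302, 0.077], [1.0, 0.001, -0.0, -0.001], [0.0, -0.302, 0.953, -0.143], [0.0, 0.0, 0.0, 1.0]]} 0.9960671768707483
{'time': 0.1, 'qpos': array([-1.42502257e+00,  2.87104322e-01,  1.57804177e+00,  4.80560027e-05,
        1.27862724e+00, -1.50005420e-01]), 'dq': array([ 4.89608326e-05, -2.92361906e-03, -2.68025441e-03,  3.45141974e-04,
       -7.50981273e-04,  2.44888669e-03]), 'joint_efforts': array([ 1.41500179e-03, -4.07294512e+01, -2.93698132e+01, -1.54775375e-04,
        3.40546903e-03,  9.05888484e-07]), 'eef_pos': array([ 0.19669987, -0.6450739 ,  0.2300613 ]), 'tcp_rot': array([ 9.89084687e-01,  1.47344131e-01,  2.53090933e-05, -1.09029078e-03]), 'contact_force': array([-0.60578222, -0.1726663 ,  0.18548187]), 'wrist_torque': array([-0.01582075, -0.00460965,  0.01915053]), 'finger_force': 0.0, 'opening': 0.9962819792732569}
0.0187
```

View pics/scene0.png

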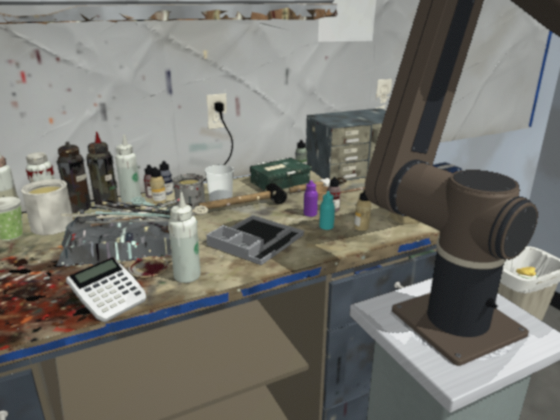

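View pics/side0.png

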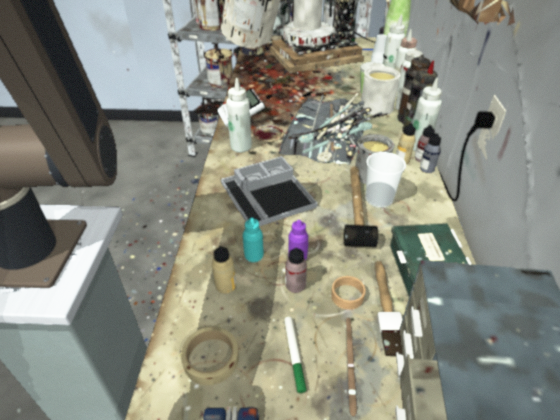

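The side view shows the tray at about (268,190), the tape at (211,354) and the marker at (294,354). The two wanted droppers are yellow (224,270) and red (295,270). The core is at (348,292) and the stick at (351,365). The turquoise (254,240) and purple (298,240) bottles stand between the droppers and the tray.

```bash
python3 - <<'E'
from h import *
f=np.load('pics/side0.npz');d=f['d'];P=cloud('side',d)
def blob(name,box,z0,z1):
    u0,v0,u1,v1=box; m=np.zeros(d.shape,bool); m[v0:v1,u0:u1]=1
    m&=(P[...,2]>z0)&(P[...,2]<z1)
    n,l,st,c=cv2.connectedComponentsWithStats(m.astype(np.uint8)); k=1+np.argmax(st[1:,4]); Q=P[l==k]
    r=cv2.minAreaRect((Q[:,:2]*1000).astype(np.float32)); print(name,len(Q),'z',np.percentile(Q[:,2],[2,50,98]).round(3),'rect',np.round(r[0]),np.round(r[1]),round(r[2],1))
blob('table',(230,300,275,325),-.02,.02)
blob('tape',(170,315,252,392),.015,.035)
blob('marker',(275,305,318,398),.008,.03)
blob('core',(322,265,378,318),.015,.04)
blob('stick',(335,310,365,420),.002,.02)
for n,b in dict(yel=(205,240,242,300),red=(277,243,313,300),turq=(238,212,270,270),purp=(284,212,314,262),squeeze=(218,78,258,158)).items():
    blob(n+' body',b,.02,.06); blob(n+' top',b,.085,.25)
blob('tray',(210,150,325,232),.008,.045)
blob('traytall',(210,150,325,232),.026,.045)
E
```

```text
table 1122 z [-0.002  0.001  0.003] rect [ 498. -135.] [85. 59.] 3.3
tape 1185 z [0.016 0.025 0.028] rect [ 437. -235.] [96. 96.] 57.3
marker 670 z [0.009 0.015 0.018] rect [ 580. -222.] [ 16. 142.] 11.2
core 346 z [0.015 0.023 0.028] rect [680. -91.] [62. 63.] 4.2
stick 646 z [0.002 0.005 0.008] rect [ 677. -232.] [186.  19.] 89.0
yel body 285 z [0.021 0.041 0.059] rect [442. -86.] [41. 21.] 12.0
yel top 224 z [0.087 0.102 0.114] rect [440. -78.] [28. 28.] 22.3
red body 280 z [0.021 0.041 0.059] rect [580. -79.] [41. 21.] 6.8
red top 189 z [0.086 0.095 0.107] rect [579. -68.] [29. 27.] 64.5
turq body 270 z [0.021 0.04  0.059] rect [489.  -1.] [41. 23.] 6.7
turq top 161 z [0.085 0.095 0.108] rect [488.  10.] [26. 28.] 4.8
purp body 143 z [0.022 0.049 0.06 ] rect [582.  -2.] [19. 40.] 89.7
purp top 188 z [0.086 0.095 0.107] rect [578. -68.] [28. 27.] 2.5
squeeze body 269 z [0.021 0.041 0.059] rect [415. 417.] [60. 31.] 10.8
squeeze top 819 z [0.087 0.138 0.195] rect [411. 427.] [51. 60.] 86.3
tray 1459 z [0.009 0.018 0.034] rect [503. 219.] [177. 199.] 29.2
traytall 433 z [0.026 0.031 0.035] rect [488. 283.] [139.  70.] 29.6
```

View pics/wrist0.png

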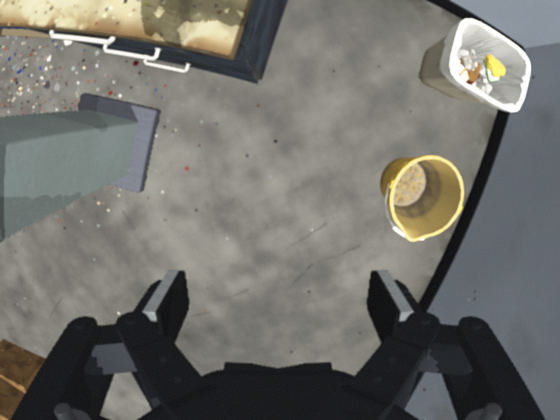

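The wrist view shows only floor and the open fingers. Every measured size matches the given one. The tray is at (503,219) mm with yaw 29.3°, which puts the tape bay at (537,203), the trough at (445,186), and the wells at (462,269) and (520,302). I'll start with the tape.

```bash
cat > go.py <<'E'
# usage: go.py x,y,z,psi_deg ...  (mm) -> slides (cm) / turn (rad) from the pose now
import sys; from h import *
s=ctrl.get_state(); M=R.from_quat(s['tcp_rot']).as_matrix(); p=np.array(s['eef_pos']); psi=np.arctan2(M[1,0],M[0,0])
for a in sys.argv[1:]:
    x,y,z,t=map(float,a.split(',')); print(a,'slide',np.round(M.T@(np.array([x,y,z])/1000-p)*100,1).tolist(),'turn',round((psi-np.radians(t)+np.pi)%(2*np.pi)-np.pi,2))
E
python3 go.py 474,-245,120,74.3 474,-245,6,74.3
```

```text
474,-245,120,74.3 slide [38.2, -30.2, 11.1] turn -1.0
474,-245,6,74.3 slide [38.2, -30.2, 22.5] turn -1.0
```

```bash
python3 -m inch '[{"slide":[20,-16,0],"turn":-0.5,"grip":5},{"slide":[20,-16,0],"turn":-0.5,"grip":5},{"slide":[20,-16,0],"turn":-0.5,"grip":5},{"slide":[20,-16,0],"turn":-0.5,"grip":5},{"slide":[20,-16,0],"turn":-0.5,"grip":5},{"slide":[20,-16,0],"turn":-0.5,"grip":5},{"slide":[38.2,-30.2,11.1],"turn":-1.0,"grip":5},{"slide":[38.2,-30.2,11.1],"turn":-1.0,"grip":5},{"slide":[38.2,-30.2,11.1],"turn":-1.0,"grip":5},{"slide":[38.2,-30.2,11.1],"turn":-1.0,"grip":5},{"slide":[38.2,-30.2,11.1],"turn":-1.0,"grip":5},{"slide":[38.2,-30.2,11.1],"turn":-1.0,"grip":5},{"slide":[38.2,-30.2,11.1],"turn":-1.0,"grip":5},{"slide":[38.2,-30.2,11.1],"turn":-1.0,"grip":5},{"slide":[38.2,-30.2,11.1],"turn":-1.0,"grip":5},{"slide":[38.2,-30.2,11.1],"turn":-1.0,"grip":5}]' 40; python3 go.py 474,-245,60,74.3 474,-245,6,74.3; python3 -c "
from h import *
cap('wrist','w1')"
```

```text
time: 1.75
eef_pos: [0.4741, -0.2471, 0.1213]
tcp_rot: [0.798, 0.603, 0.0, 0.001]
contact_force: [-0.0, 0.5, 0.3]
opening: 0.585
finger_force: 0.0
474,-245,60,74.3 slide [0.2, -0.1, 6.1] turn -0.0
474,-245,6,74.3 slide [0.2, -0.1, 11.5] turn -0.0
```

View pics/w1.png

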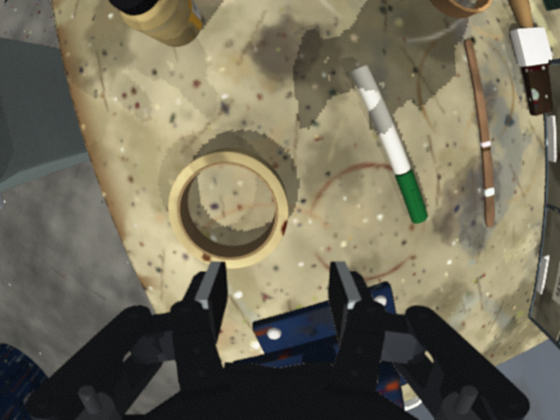

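The wrist view shows the tape ring at (228,208), between the left finger and the image centre, and the marker at (390,145). I'll check the ring centre by casting its ray onto the tape-top plane.

```bash
cat >> h.py <<'E'
def wray(tag,u,v,z):
    f=np.load(f'pics/{tag}.npz'); i=ctrl.camera_info('wrist'); K=np.array(i['K']); T=np.array(i['T_tool_cam'])
    a=np.array([u-K[0,2],v-K[1,2]]); r=np.hypot(*a); th=r/K[0,0]; ray=np.r_[a/r*np.sin(th),np.cos(th)]
    M=R.from_quat(f['q']).as_matrix(); o=M@T[:3,3]+f['p']; dd=M@T[:3,:3]@ray
    return (o+dd*(z-o[2])/dd[2]).round(4)*1000
E
python3 -c "
from h import *
for a in [(172,208,.025),(288,208,.025),(232,152,.025),(232,266,.025),(390,145,.018),(362,68,.018),(418,218,.018)]: print(a,wray('w1',*a))"
```

```text
(172, 208, 0.025) [ 394.8 -218.1   25. ]
(288, 208, 0.025) [ 483.3 -243.4   25. ]
(232, 152, 0.025) [ 455.  -190.2   25. ]
(232, 266, 0.025) [ 425.7 -279.1   25. ]
(390, 145, 0.018) [ 574.3 -217.5   18. ]
(362, 68, 0.018) [ 566.8 -154.    18. ]
(418, 218, 0.018) [ 588.  -284.4   18. ]
```

The ring centre comes out at (440,-233), against (437,-235) from the side camera, and the marker agrees too. Next I grasp, lift and carry the tape.

```bash
python3 -m inch '[{"slide":[0.2,0,6],"turn":0,"grip":5},{"slide":[0.2,0,6],"turn":0,"grip":5},{"slide":[0.2,0,11.5],"turn":0,"grip":5},{"slide":[0.2,0,11.5],"turn":0,"grip":5},{"slide":[0.2,0,11.5],"turn":0,"grip":5},{"slide":[0.2,0,11.5],"turn":0,"grip":1},{"slide":[0.2,0,11.5],"turn":0,"grip":1},{"slide":[0.2,0,11.5],"turn":0,"grip":1},{"slide":[0.2,0,11.5],"turn":0,"grip":1},{"slide":[0.2,0,11.5],"turn":0,"grip":1},{"slide":[0.2,0,11.5],"turn":0,"grip":1},{"slide":[0.2,0,11.5],"turn":0,"grip":1}]' 50; python3 -m inch '[{"slide":[0,0,-5],"turn":0,"grip":1},{"slide":[0,0,-10],"turn":0,"grip":1},{"slide":[0,0,-15],"turn":0,"grip":1},{"slide":[0,0,-16],"turn":0,"grip":1},{"slide":[0,0,-16],"turn":0,"grip":1}]';python3 go.py 574,193,170,74.3
```

```text
time: 3.0
eef_pos: [0.4763, -0.2448, 0.0078]
tcp_rot: [0.797, 0.604, 0.0, 0.002]
contact_force: [-1.3, 0.3, 6.9]
opening: 0.123
finger_force: 19.1
time: 3.5
eef_pos: [0.476, -0.2443, 0.1684]
tcp_rot: [0.797, 0.604, 0.001, 0.003]
contact_force: [0.3, 0.5, -1.8]
opening: 0.124
finger_force: 18.3
574,193,170,74.3 slide [44.8, -2.4, -0.3] turn -0.0
```

The opening reads 10.5 mm, but the tape wall is 19 mm. I'll look at the grasp.

```bash
python3 -c "
from h import *
cap('wrist','w2')"
```

```text
(no output)
```

View pics/w2.png

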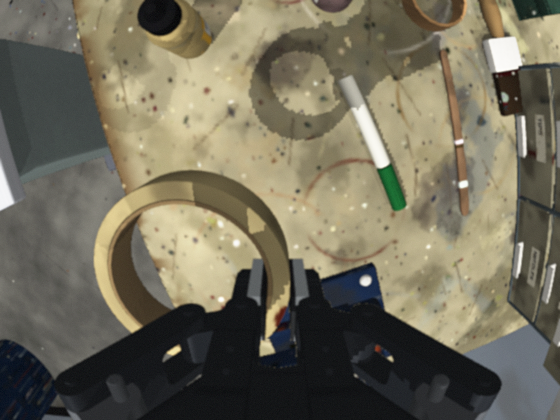

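The tape is held and level, gripped at (278,290). I'll carry it to above the bay.

```bash
python3 -m inch '[{"slide":[4,-0.2,0],"turn":0,"grip":0},{"slide":[8,-0.5,0],"turn":0,"grip":0},{"slide":[12,-0.7,0],"turn":0,"grip":0},{"slide":[16,-0.9,0],"turn":0,"grip":0},{"slide":[20,-1.1,0],"turn":0,"grip":0},{"slide":[24,-1.3,0],"turn":0,"grip":0},{"slide":[28,-1.5,0],"turn":0,"grip":0},{"slide":[32,-1.7,0],"turn":0,"grip":0},{"slide":[36,-1.9,0],"turn":0,"grip":0},{"slide":[40,-2.1,0],"turn":0,"grip":0},{"slide":[44.8,-2.4,0],"turn":0,"grip":0},{"slide":[44.8,-2.4,0],"turn":0,"grip":0},{"slide":[44.8,-2.4,4],"turn":0,"grip":0},{"slide":[44.8,-2.4,8],"turn":0,"grip":0},{"slide":[44.8,-2.4,8],"turn":0,"grip":0},{"slide":[44.8,-2.4,8],"turn":0,"grip":0}]';python3 go.py 574,193,12,74.3; python3 -c "
from h import *
cap('wrist','w3');cap('side','s3')"
```

```text
time: 5.15
eef_pos: [0.5713, 0.1934, 0.0828]
tcp_rot: [0.797, 0.603, -0.003, -0.001]
contact_force: [1.1, -0.2, -0.8]
opening: 0.11
finger_force: 48.9
574,193,12,74.3 slide [0.0, 0.3, 7.1] turn -0.0
```

View pics/w3.png

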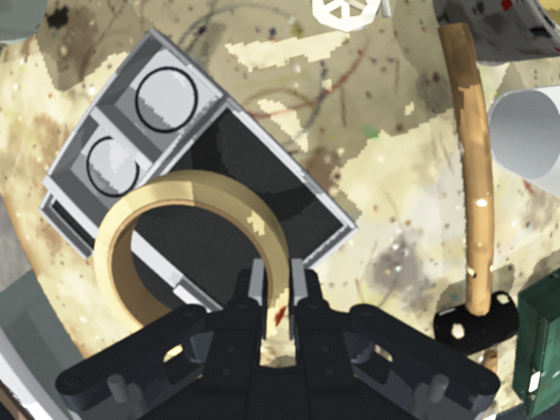

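The tray is visible, with wells at (165,98) and (110,165), and the right bay corner at (355,225). I'll check its corners by ray casting.

```bash
python3 -c "
from h import *
for a,e in [((152,30,.032),(532,347)),((355,225,.014),(627,177)),((40,207,.014),(379,261))]: print(wray('w3',*a),e)
# tape centre from side cloud
f=np.load('pics/side0.npz');f=np.load('pics/s3.npz');P=cloud('side',f['d']);im=f['im'].astype(int)
m=(P[...,2]>.06)&(P[...,2]<.115)&(np.hypot(P[...,0]-.535,P[...,1]-.2)<.075)&(im[...,0]-im[...,2]>35)
Q=P[m]; print(len(Q),np.percentile(Q,[2,50,98],axis=0).round(3))"
```

```text
[532.9 343.8  32. ] (532, 347)
[623.7 180.6  14. ] (627, 177)
[383.8 262.6  14. ] (379, 261)
615 [[0.49  0.161 0.08 ]
 [0.524 0.176 0.096]
 [0.572 0.25  0.105]]
```

The tray position holds and the tape centre is at about (535,205). I'll lower it, release and retreat.

```bash
python3 -m inch '[{"slide":[0,0.3,3],"turn":0,"grip":0},{"slide":[0,0.3,5],"turn":0,"grip":0},{"slide":[0,0.3,6.2],"turn":0,"grip":0},{"slide":[0,0.3,7],"turn":0,"grip":0},{"slide":[0,0.3,7],"turn":0,"grip":0},{"slide":[0,0.3,7],"turn":0,"grip":0},{"slide":[0,0.3,7],"turn":0,"grip":4.5},{"slide":[0,0.3,7],"turn":0,"grip":4.5},{"slide":[0,0.3,7],"turn":0,"grip":4.5},{"slide":[0,0.3,7],"turn":0,"grip":4.5},{"slide":[0,0.3,7],"turn":0,"grip":4.5}]'; python3 -m inch '[{"slide":[0,0,-3],"turn":0,"grip":4.5},{"slide":[0,0,-8],"turn":0,"grip":4.5},{"slide":[0,0,-13],"turn":0,"grip":4.5},{"slide":[0,0,-15],"turn":0,"grip":4.5},{"slide":[0,0,-15],"turn":0,"grip":4.5}]'; python3 go.py 579,-220,160,100.5 579,-220,6,100.5;  python3 -c "
from h import *
cap('wrist','w4')"
```

```text
time: 6.35
eef_pos: [0.5763, 0.1934, 0.0155]
tcp_rot: [0.797, 0.603, 0.0, 0.0]
contact_force: [-0.2, 0.2, 0.9]
opening: 0.528
finger_force: 0.0
time: 6.85
eef_pos: [0.579, 0.1939, 0.1708]
tcp_rot: [0.797, 0.604, 0.004, 0.002]
contact_force: [-0.1, -0.8, -0.3]
opening: 0.523
finger_force: 0.0
579,-220,160,100.5 slide [-39.8, 11.2, 1.0] turn -0.46
579,-220,6,100.5 slide [-39.9, 11.1, 16.4] turn -0.46
```

View pics/w4.png

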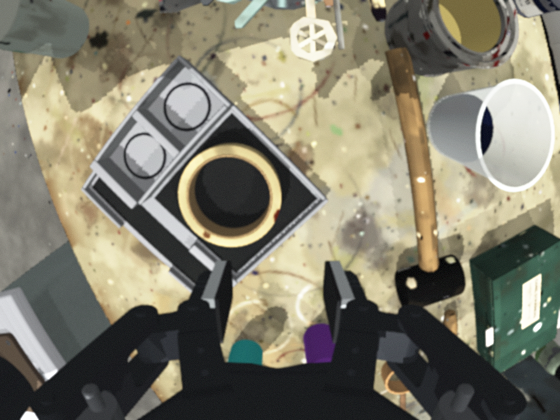

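The tape lies centred in the bay at (230,195). On to the marker.

```bash
python3 -m inch '[{"slide":[-39.8,11.2,0],"turn":-0.46,"grip":4.5},{"slide":[-39.8,11.2,0],"turn":-0.46,"grip":4.5},{"slide":[-39.8,11.2,0],"turn":-0.46,"grip":4.5},{"slide":[-39.8,11.2,0],"turn":-0.46,"grip":4.5},{"slide":[-39.8,11.2,0],"turn":-0.46,"grip":4.5},{"slide":[-39.8,11.2,0],"turn":-0.46,"grip":4.5},{"slide":[-39.8,11.2,0],"turn":-0.46,"grip":4.5},{"slide":[-39.8,11.2,0],"turn":-0.46,"grip":4.5},{"slide":[-39.8,11.2,0],"turn":-0.46,"grip":4.5},{"slide":[-39.8,11.2,5],"turn":-0.46,"grip":4.5},{"slide":[-39.8,11.2,8],"turn":-0.46,"grip":4.5},{"slide":[-39.8,11.2,8],"turn":-0.46,"grip":4.5},{"slide":[-39.8,11.2,8],"turn":-0.46,"grip":4.5}]'; python3 go.py 579,-220,6,100.5
```

```text
time: 8.2
eef_pos: [0.5746, -0.2193, 0.0833]
tcp_rot: [0.639, 0.769, -0.0, -0.002]
contact_force: [0.1, -0.7, 0.6]
opening: 0.528
finger_force: 0.0
579,-220,6,100.5 slide [-0.2, 0.4, 7.7] turn 0.0
```

```bash
python3 -m inch '[{"slide":[-0.1,0.4,4],"turn":0,"grip":4.5},{"slide":[-0.1,0.4,7.8],"turn":0,"grip":4.5},{"slide":[-0.1,0.4,7.8],"turn":0,"grip":4.5},{"slide":[-0.1,0.4,7.8],"turn":0,"grip":4.5},{"slide":[-0.1,0.4,7.8],"turn":0,"grip":0},{"slide":[-0.1,0.4,7.8],"turn":0,"grip":0},{"slide":[-0.1,0.4,7.8],"turn":0,"grip":0},{"slide":[-0.1,0.4,7.8],"turn":0,"grip":0},{"slide":[-0.1,0.4,7.8],"turn":0,"grip":0},{"slide":[-0.1,0.4,7.8],"turn":0,"grip":0},{"slide":[-0.1,0.4,7.8],"turn":0,"grip":0},{"slide":[-0.1,0.4,7.8],"turn":0,"grip":0}]' 40; python3 -m inch '[{"slide":[0,0,-5],"turn":0,"grip":0},{"slide":[0,0,-10],"turn":0,"grip":0},{"slide":[0,0,-15],"turn":0,"grip":0},{"slide":[0,0,-16],"turn":0,"grip":0},{"slide":[0,0,-16],"turn":0,"grip":0}]';python3 go.py 445,186,170,119.3;  python3 -c "
from h import *
cap('wrist','w5')"
```

```text
time: 9.4
eef_pos: [0.5822, -0.2215, 0.0107]
tcp_rot: [0.639, 0.769, 0.001, 0.003]
contact_force: [-0.2, 0.5, 6.7]
opening: 0.172
finger_force: 40.1
time: 9.9
eef_pos: [0.5818, -0.2213, 0.1719]
tcp_rot: [0.639, 0.769, 0.001, 0.004]
contact_force: [-0.2, 0.7, -0.5]
opening: 0.17
finger_force: 39.4
445,186,170,119.3 slide [42.6, -5.9, -0.1] turn -0.33
```

View pics/w5.png

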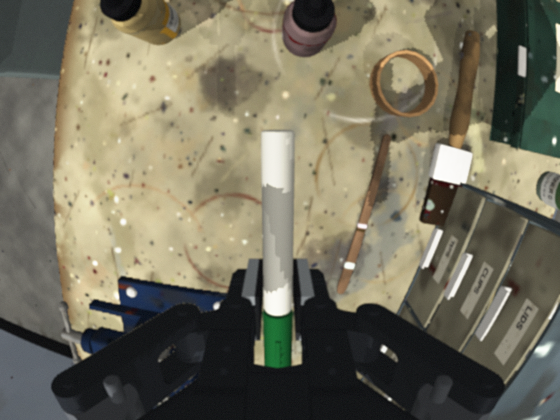

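The marker is held straight, with its far end at (278,130). I'll check the grip offset along its length, then carry it.

```bash
python3 -c "
from h import *
e=wray('w5',278,132,.179)[:2]; p=np.array([581.8,-221.3]); print(e,np.hypot(*(e-p)))"; python3 -m inch '[{"slide":[4,-0.6,0],"turn":-0.33,"grip":0},{"slide":[8,-1.1,0],"turn":-0.33,"grip":0},{"slide":[12,-1.7,0],"turn":-0.33,"grip":0},{"slide":[16,-2.2,0],"turn":-0.33,"grip":0},{"slide":[20,-2.8,0],"turn":-0.33,"grip":0},{"slide":[24,-3.3,0],"turn":-0.33,"grip":0},{"slide":[28,-3.9,0],"turn":-0.33,"grip":0},{"slide":[32,-4.4,0],"turn":-0.33,"grip":0},{"slide":[36,-5,0],"turn":-0.33,"grip":0},{"slide":[40,-5.5,0],"turn":-0.33,"grip":0},{"slide":[42.6,-5.9,0],"turn":-0.33,"grip":0},{"slide":[42.6,-5.9,4],"turn":-0.33,"grip":0},{"slide":[42.6,-5.9,8],"turn":-0.33,"grip":0},{"slide":[42.6,-5.9,11],"turn":-0.33,"grip":0},{"slide":[42.6,-5.9,11],"turn":-0.33,"grip":0},{"slide":[42.6,-5.9,11],"turn":-0.33,"grip":0}]'; python3 go.py 445,186,16,119.3
```

```text
[ 568.8 -152.3] 70.21395872616786
time: 11.55
eef_pos: [0.4421, 0.1872, 0.0557]
tcp_rot: [0.504, 0.864, -0.001, -0.002]
contact_force: [-0.5, -1.7, 0.4]
opening: 0.168
finger_force: 39.4
445,186,16,119.3 slide [-0.3, 0.2, 4.0] turn 0.0
```

```bash
python3 -m inch '[{"slide":[-0.2,0.2,1],"turn":0,"grip":0},{"slide":[-0.2,0.2,2.5],"turn":0,"grip":0},{"slide":[-0.2,0.2,3.4],"turn":0,"grip":0},{"slide":[-0.2,0.2,4],"turn":0,"grip":0},{"slide":[-0.2,0.2,4],"turn":0,"grip":0},{"slide":[-0.2,0.2,4],"turn":0,"grip":0},{"slide":[-0.2,0.2,4],"turn":0,"grip":3.2},{"slide":[-0.2,0.2,4],"turn":0,"grip":3.2},{"slide":[-0.2,0.2,4],"turn":0,"grip":3.2},{"slide":[-0.2,0.2,4],"turn":0,"grip":3.2}]'; python3 -m inch '[{"slide":[0,0,-3],"turn":0,"grip":3.2},{"slide":[0,0,-8],"turn":0,"grip":3.2},{"slide":[0,0,-13],"turn":0,"grip":3.2},{"slide":[0,0,-18],"turn":0,"grip":3.2},{"slide":[0,0,-20],"turn":0,"grip":3.2},{"slide":[0,0,-20],"turn":0,"grip":3.2}]'; python3 go.py 580,-68,200,90;  python3 -c "
from h import *
cap('wrist','w6')"
```

```text
time: 12.55
eef_pos: [0.4465, 0.1868, 0.0176]
tcp_rot: [0.504, 0.864, 0.0, 0.0]
contact_force: [0.2, -0.7, -0.1]
opening: 0.373
finger_force: 0.0
time: 13.15
eef_pos: [0.4488, 0.1873, 0.2222]
tcp_rot: [0.504, 0.864, 0.003, 0.004]
contact_force: [0.4, -0.1, -0.8]
opening: 0.374
finger_force: 0.0
580,-68,200,90 slide [-28.7, -1.2, 2.3] turn 0.52
```

View pics/w6.png

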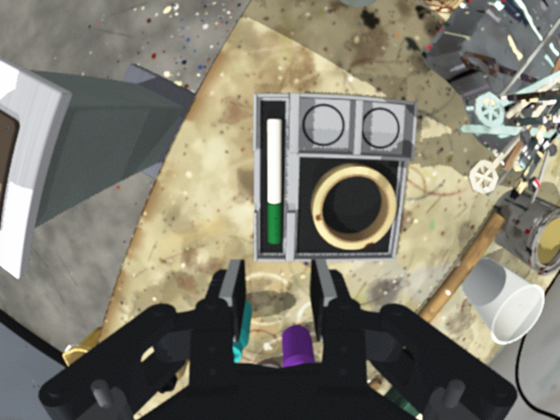

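The marker lies in the trough (274,180) and the tape in the bay (354,205). Next is the red (short) dropper.

```bash
python3 -m inch '[{"slide":[-28.7,-1.2,0],"turn":0.52,"grip":6.5},{"slide":[-28.7,-1.2,0],"turn":0.52,"grip":6.5},{"slide":[-28.7,-1.2,0],"turn":0.52,"grip":6.5},{"slide":[-28.7,-1.2,0],"turn":0.52,"grip":6.5},{"slide":[-28.7,-1.2,0],"turn":0.52,"grip":6.5},{"slide":[-28.7,-1.2,0],"turn":0.52,"grip":6.5},{"slide":[-28.7,-1.2,0],"turn":0.52,"grip":6.5},{"slide":[-28.7,-1.2,0],"turn":0.52,"grip":6.5},{"slide":[-28.7,-1.2,3],"turn":0.52,"grip":6.5},{"slide":[-28.7,-1.2,6],"turn":0.52,"grip":6.5},{"slide":[-28.7,-1.2,6],"turn":0.52,"grip":6.5}]'; python3 go.py 580,-68,37,90
```

```text
time: 14.3
eef_pos: [0.5727, -0.0662, 0.151]
tcp_rot: [0.708, 0.706, -0.003, -0.006]
contact_force: [-1.3, 0.5, -0.8]
opening: 0.762
finger_force: 0.0
580,-68,37,90 slide [-0.2, 0.9, 11.4] turn -0.0
```

```bash
python3 -m inch '[{"slide":[-0.2,0.4,3],"turn":0,"grip":6.5},{"slide":[-0.2,0.4,6],"turn":0,"grip":6.5},{"slide":[-0.2,0.4,9],"turn":0,"grip":6.5},{"slide":[-0.2,0.4,11.2],"turn":0,"grip":6.5},{"slide":[-0.2,0.4,11.2],"turn":0,"grip":6.5},{"slide":[-0.2,0.4,11.2],"turn":0,"grip":3},{"slide":[-0.2,0.4,11.2],"turn":0,"grip":3},{"slide":[-0.2,0.4,11.2],"turn":0,"grip":3},{"slide":[-0.2,0.4,11.2],"turn":0,"grip":3},{"slide":[-0.2,0.4,11.2],"turn":0,"grip":3},{"slide":[-0.2,0.4,11.2],"turn":0,"grip":3},{"slide":[-0.2,0.4,11.2],"turn":0,"grip":3}]' 35; python3 -m inch '[{"slide":[0,0,-3],"turn":0,"grip":3},{"slide":[0,0,-7],"turn":0,"grip":3},{"slide":[0,0,-11],"turn":0,"grip":3},{"slide":[0,0,-15],"turn":0,"grip":3},{"slide":[0,0,-15],"turn":0,"grip":3},{"slide":[0,0,-15],"turn":0,"grip":3}]';python3 go.py 520,302,190,29.3;  python3 -c "
from h import *
cap('wrist','w7');cap('side','s7')"
```

```text
time: 15.5
eef_pos: [0.5827, -0.0713, 0.0476]
tcp_rot: [0.709, 0.705, 0.001, 0.001]
contact_force: [-0.9, 1.4, 6.3]
opening: 0.454
finger_force: 35.5
time: 16.1
eef_pos: [0.5817, -0.0711, 0.1966]
tcp_rot: [0.709, 0.705, 0.001, 0.001]
contact_force: [-0.6, -0.4, -1.2]
opening: 0.456
finger_force: 35.7
520,302,190,29.3 slide [37.3, -6.4, 0.6] turn 1.05
```

View pics/s7.png

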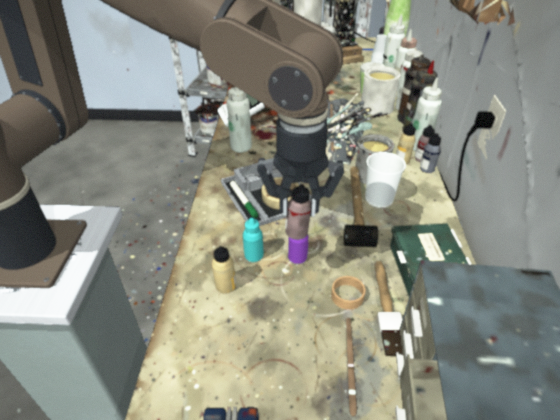

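The red bottle is held upright at (299,210), clear of the purple one. I'll carry it to the far well.

```bash
python3 -m inch '[{"slide":[4,-0.7,0],"turn":0.1,"grip":3},{"slide":[8,-1.4,0],"turn":0.2,"grip":3},{"slide":[12,-2.1,0],"turn":0.3,"grip":3},{"slide":[16,-2.8,0],"turn":0.4,"grip":3},{"slide":[20,-3.5,0],"turn":0.5,"grip":3},{"slide":[24,-4.2,0],"turn":0.6,"grip":3},{"slide":[28,-4.8,0],"turn":0.7,"grip":3},{"slide":[32,-5.5,0],"turn":0.8,"grip":3},{"slide":[35,-6,0],"turn":0.9,"grip":3},{"slide":[37.3,-6.4,0],"turn":1.05,"grip":3},{"slide":[37.3,-6.4,0],"turn":1.05,"grip":3},{"slide":[37.3,-6.4,3],"turn":1.05,"grip":3},{"slide":[37.3,-6.4,6],"turn":1.05,"grip":3},{"slide":[37.3,-6.4,8],"turn":1.05,"grip":3},{"slide":[37.3,-6.4,8],"turn":1.05,"grip":3},{"slide":[37.3,-6.4,8],"turn":1.05,"grip":3}]'; python3 go.py 520,302,52,29.3;  python3 -c "
from h import *
cap('wrist','w8');f=cap('scene','c8')"
```

```text
time: 17.8
eef_pos: [0.5187, 0.3014, 0.1142]
tcp_rot: [0.967, 0.255, -0.001, 0.0]
contact_force: [1.0, -0.9, -1.1]
opening: 0.451
finger_force: 35.7
520,302,52,29.3 slide [0.2, 0.0, 6.2] turn 0.0
```

View pics/w8.png

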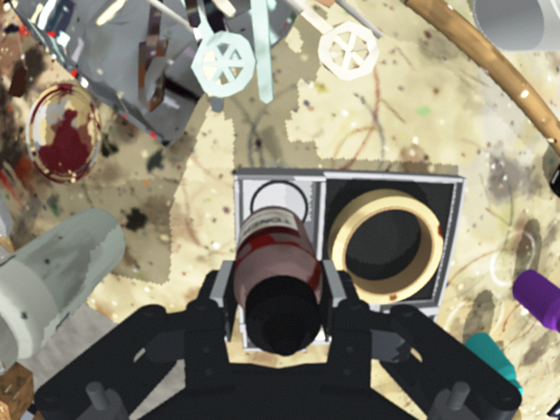

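The red bottle is upright above the tray, with the target well showing at (280,205). I'll lower it slowly and release.

```bash
python3 -m inch '[{"slide":[0,0,1.5],"turn":0,"grip":3},{"slide":[0,0,3],"turn":0,"grip":3},{"slide":[0,0,4.2],"turn":0,"grip":3},{"slide":[0,0,5.2],"turn":0,"grip":3},{"slide":[0,0,5.8],"turn":0,"grip":3},{"slide":[0,0,6.1],"turn":0,"grip":3},{"slide":[0,0,6.1],"turn":0,"grip":3},{"slide":[0,0,6.1],"turn":0,"grip":3}]'
```

```text
time: 18.7
eef_pos: [0.5195, 0.3026, 0.0548]
tcp_rot: [0.967, 0.255, 0.0, -0.0]
contact_force: [-0.8, -0.9, -0.8]
opening: 0.456
finger_force: 35.7
```

```bash
python3 -m inch '[{"slide":[0,0,0.2],"turn":0,"grip":3},{"slide":[0,0,0.3],"turn":0,"grip":3},{"slide":[0,0,0.3],"turn":0,"grip":3},{"slide":[0,0,0.3],"turn":0,"grip":3}]'; python3 -m inch '[{"slide":[0,0,0],"turn":0,"grip":6},{"slide":[0,0,0],"turn":0,"grip":6},{"slide":[0,0,0],"turn":0,"grip":6},{"slide":[0,0,0],"turn":0,"grip":6},{"slide":[0,0,0],"turn":0,"grip":6},{"slide":[0,0,-3],"turn":0,"grip":6},{"slide":[0,0,-7],"turn":0,"grip":6},{"slide":[0,0,-11],"turn":0,"grip":6},{"slide":[0,0,-15],"turn":0,"grip":6},{"slide":[0,0,-15],"turn":0,"grip":6},{"slide":[0,0,-15],"turn":0,"grip":6}]'; python3 go.py 441,-77,200,60;  python3 -c "
from h import *
cap('wrist','w9')"
```

```text
time: 19.1
eef_pos: [0.5195, 0.3026, 0.0518]
tcp_rot: [0.967, 0.255, 0.0, -0.0]
contact_force: [0.7, -0.0, 0.7]
opening: 0.456
finger_force: 35.8
time: 20.2
eef_pos: [0.5198, 0.3026, 0.2029]
tcp_rot: [0.967, 0.255, 0.002, -0.0]
contact_force: [-0.0, -0.1, -0.7]
opening: 0.702
finger_force: 0.0
441,-77,200,60 slide [-25.6, 29.1, 0.2] turn -0.53
```

View pics/w9.png

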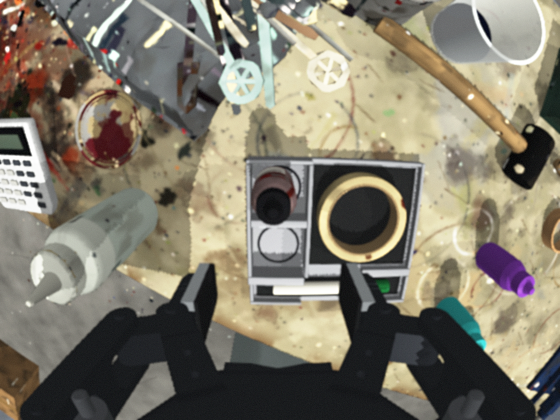

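The red bottle stands in its well at (274,197). Now the yellow (long) dropper.

```bash
python3 -m inch '[{"slide":[-25.6,29.1,0],"turn":-0.53,"grip":6.5},{"slide":[-25.6,29.1,0],"turn":-0.53,"grip":6.5},{"slide":[-25.6,29.1,0],"turn":-0.53,"grip":6.5},{"slide":[-25.6,29.1,0],"turn":-0.53,"grip":6.5},{"slide":[-25.6,29.1,0],"turn":-0.53,"grip":6.5},{"slide":[-25.6,29.1,0],"turn":-0.53,"grip":6.5},{"slide":[-25.6,29.1,0],"turn":-0.53,"grip":6.5},{"slide":[-25.6,29.1,0],"turn":-0.53,"grip":6.5},{"slide":[-25.6,29.1,0],"turn":-0.53,"grip":6.5},{"slide":[-25.6,29.1,3],"turn":-0.53,"grip":6.5},{"slide":[-25.6,29.1,4],"turn":-0.53,"grip":6.5},{"slide":[-25.6,29.1,4],"turn":-0.53,"grip":6.5},{"slide":[-25.6,29.1,4],"turn":-0.53,"grip":6.5},{"slide":[-25.6,29.1,4],"turn":-0.53,"grip":6.5}]'; python3 go.py 441,-77,46,60
```

```text
time: 21.65
eef_pos: [0.4406, -0.0766, 0.1622]
tcp_rot: [0.866, 0.5, 0.0, 0.0]
contact_force: [0.0, -0.6, 0.5]
opening: 0.759
finger_force: 0.0
441,-77,46,60 slide [-0.0, 0.0, 11.6] turn -0.0
```

```bash
python3 -m inch '[{"slide":[0,0,3],"turn":0,"grip":6.5},{"slide":[0,0,6],"turn":0,"grip":6.5},{"slide":[0,0,9],"turn":0,"grip":6.5},{"slide":[0,0,11.4],"turn":0,"grip":6.5},{"slide":[0,0,11.4],"turn":0,"grip":6.5},{"slide":[0,0,11.4],"turn":0,"grip":3},{"slide":[0,0,11.4],"turn":0,"grip":3},{"slide":[0,0,11.4],"turn":0,"grip":3},{"slide":[0,0,11.4],"turn":0,"grip":3},{"slide":[0,0,11.4],"turn":0,"grip":3},{"slide":[0,0,11.4],"turn":0,"grip":3},{"slide":[0,0,11.4],"turn":0,"grip":3}]' 35; python3 -m inch '[{"slide":[0,0,-3],"turn":0,"grip":3},{"slide":[0,0,-7],"turn":0,"grip":3},{"slide":[0,0,-11],"turn":0,"grip":3},{"slide":[0,0,-16],"turn":0,"grip":3},{"slide":[0,0,-16],"turn":0,"grip":3},{"slide":[0,0,-16],"turn":0,"grip":3}]';python3 go.py 462,269,215,29.3
```

```text
time: 22.85
eef_pos: [0.4414, -0.0775, 0.0493]
tcp_rot: [0.866, 0.499, 0.001, 0.001]
contact_force: [-1.2, 1.9, 6.1]
opening: 0.463
finger_force: 35.5
time: 23.45
eef_pos: [0.4408, -0.0774, 0.2091]
tcp_rot: [0.866, 0.499, 0.001, 0.002]
contact_force: [-0.7, 0.5, -2.1]
opening: 0.461
finger_force: 35.8
462,269,215,29.3 slide [31.0, -15.5, -0.6] turn 0.53
```

```bash
python3 -m inch '[{"slide":[4,-2,0],"turn":0.1,"grip":3},{"slide":[8,-4,0],"turn":0.2,"grip":3},{"slide":[12,-6,0],"turn":0.3,"grip":3},{"slide":[16,-8,0],"turn":0.4,"grip":3},{"slide":[20,-10,0],"turn":0.5,"grip":3},{"slide":[24,-12,0],"turn":0.53,"grip":3},{"slide":[28,-14,0],"turn":0.53,"grip":3},{"slide":[31,-15.5,0],"turn":0.53,"grip":3},{"slide":[31,-15.5,0],"turn":0.53,"grip":3},{"slide":[31,-15.5,3],"turn":0.53,"grip":3},{"slide":[31,-15.5,6],"turn":0.53,"grip":3},{"slide":[31,-15.5,8],"turn":0.53,"grip":3},{"slide":[31,-15.5,8],"turn":0.53,"grip":3},{"slide":[31,-15.5,8],"turn":0.53,"grip":3}]'; python3 go.py 462,269,54,29.3;  python3 -c "
from h import *
cap('wrist','w10')"
```

```text
time: 24.85
eef_pos: [0.4605, 0.2681, 0.1262]
tcp_rot: [0.967, 0.255, -0.001, 0.0]
contact_force: [0.3, -0.0, -0.4]
opening: 0.461
finger_force: 35.8
462,269,54,29.3 slide [0.2, -0.0, 7.2] turn 0.0
```

View pics/w10.png

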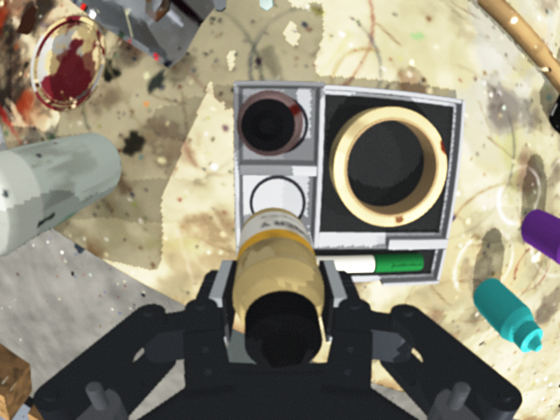

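The yellow bottle is aligned with the empty well (277,200), and the red one stands at (270,125). Lowering.

```bash
python3 -m inch '[{"slide":[0.1,0,2],"turn":0,"grip":3},{"slide":[0.1,0,4],"turn":0,"grip":3},{"slide":[0.1,0,5.4],"turn":0,"grip":3},{"slide":[0.1,0,6.3],"turn":0,"grip":3},{"slide":[0.1,0,6.9],"turn":0,"grip":3},{"slide":[0.1,0,7.2],"turn":0,"grip":3},{"slide":[0.1,0,7.2],"turn":0,"grip":3},{"slide":[0.1,0,7.2],"turn":0,"grip":3}]'
```

```text
time: 25.7
eef_pos: [0.4626, 0.2696, 0.0559]
tcp_rot: [0.967, 0.255, 0.001, -0.0]
contact_force: [0.3, 0.2, -1.3]
opening: 0.465
finger_force: 35.8
```

```bash
python3 -m inch '[{"slide":[0,0,0.2],"turn":0,"grip":3},{"slide":[0,0,0.2],"turn":0,"grip":3},{"slide":[0,0,0.2],"turn":0,"grip":3}]'; python3 -m inch '[{"slide":[0,0,0],"turn":0,"grip":6},{"slide":[0,0,0],"turn":0,"grip":6},{"slide":[0,0,0],"turn":0,"grip":6},{"slide":[0,0,0],"turn":0,"grip":6},{"slide":[0,0,0],"turn":0,"grip":6},{"slide":[0,0,-3],"turn":0,"grip":6},{"slide":[0,0,-7],"turn":0,"grip":6},{"slide":[0,0,-11],"turn":0,"grip":6},{"slide":[0,0,-16],"turn":0,"grip":6},{"slide":[0,0,-18],"turn":0,"grip":6},{"slide":[0,0,-18],"turn":0,"grip":6},{"slide":[0,0,-18],"turn":0,"grip":6}]'; python3 -c "
from h import *
cap('wrist','w11'); im,d,s=cap('side','s11');P=cloud('side',d)
c,sn=np.cos(np.radians(29.3)),np.sin(np.radians(29.3))
X=P[...,0]-.503;Y=P[...,1]-.219;T=np.stack([c*X+sn*Y,-sn*X+c*Y,P[...,2]],-1)
def rep(n,m): Q=T[m]; print(n,len(Q),(Q.min(0)*1000).round(),(Q.max(0)*1000).round())
for n,x in(('A',-.011),('B',.055)): 
  near=(abs(T[...,0]-x)<.03)&(abs(T[...,1]-.064)<.03)
  rep(n+' cap',near&(T[...,2]>.088)&(T[...,2]<.13)); rep(n+' body',near&(T[...,2]>.042)&(T[...,2]<.065))
rep('tape',(abs(T[...,0]-.022)<.06)&(abs(T[...,1]+.031)<.058)&(T[...,2]>.018)&(T[...,2]<.04))
rep('marker',(abs(T[...,0]+.067)<.014)&(abs(T[...,1])<.09)&(T[...,2]>.015))"
```

```text
time: 26.0
eef_pos: [0.4622, 0.2695, 0.0536]
tcp_rot: [0.967, 0.255, 0.0, -0.0]
contact_force: [0.3, 0.1, -0.8]
opening: 0.462
finger_force: 35.8
time: 27.2
eef_pos: [0.4618, 0.2693, 0.2329]
tcp_rot: [0.967, 0.255, -0.0, 0.0]
contact_force: [-0.7, 0.0, -1.3]
opening: 0.705
finger_force: 0.0
A cap 142 [-26.  51.  88.] [  4.  81. 119.]
A body 121 [-32.  44.  42.] [10. 75. 64.]
B cap 107 [44. 54. 88.] [ 72.  81. 112.]
B body 115 [37. 47. 42.] [74. 75. 65.]
tape 535 [-23. -76.  18.] [74. 27. 33.]
marker 226 [-73. -73.  15.] [-54.  68. 453.]
```

View pics/s11.png

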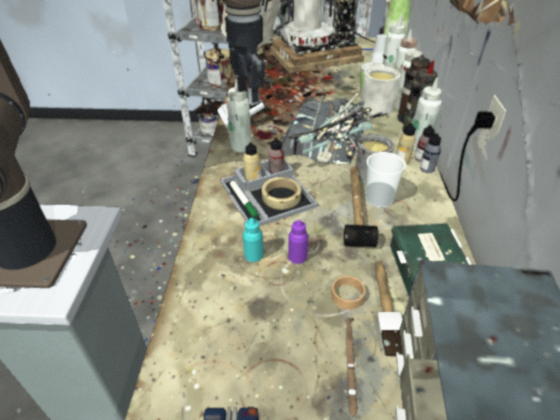

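View pics/w11.png

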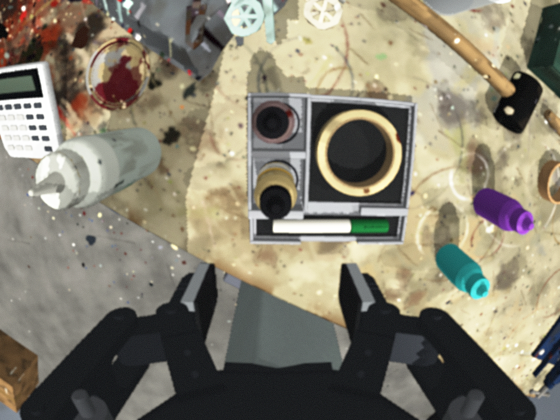

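All four items are in the tray and both bottles are upright: A at about (-11,65) with its top at 118 mm, B at about (57,67) with its top at 111 mm. The tape is near (25,-25), and the marker near (-64,-2). The look-alikes have not moved, so I'm handing in.

```bash
python3 -c "
from plant import ctrl
print(ctrl.sign_off())"
```

```text
the job is handed in; nothing more can be done
None
```

I packed the tray and handed the job in at about 27 s: the tape, the marker and both dropper bottles measured inside their limits, and the look-alikes had not visibly moved; sign-off returned no verdict.

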